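# Hang the T-handle wrench back in its keeper hook

### The arm

A 6-joint arm with a two-finger parallel gripper is mounted at the origin on a cart in front of the work surface, level with it; the furniture and walls round the work are solid. World frame = base frame: x ahead of the robot, y to its left, z up, the work surface at z = 0. Lengths are in mm, angles in rad, forces in N, time in s.
With the tool pointing down it reaches from about 300 to 775 mm from the base axis. Payload 14.6 kg.
Tool frame: the origin (TCP) lies at the very end of the fingers, on their centre line; the grasp point (between the pads) lies 19 mm behind it; z points along the fingers, y is the line along which they close (so a half turn about z gives the same grasp; the last joint's range is limited). The gripper opens to 94 mm and grips with 3 to 60 N. Pads are 16 mm wide; open, the fingers measure 119 mm over their backs; the gripper's body (75 mm by 177 mm) begins 78 mm behind the grasp point.
Start: joints at [1.253, 0.3, 1.521, -0, 1.321, -0.067], TCP at [136.496, 532.783, 205.446] pointing down, gripper open.
Joint ranges: [-3.03, 3.03], [-0.79, 2.21], [0.23, 2.52], [-1.04, 4.18], [0, 3.07], [-2.55, 2.55]. Speed limits (rad/s): [2.22, 2.22, 2.57, 3.14, 3.14, 3.14].

### API

Orientations are given as [roll, pitch, yaw] about the fixed x, y, z axes, in that order (R = Rz(yaw) Ry(pitch) Rx(roll)).
In Python, from cell import manip gives the robot as it stands. The module is installed in compiled form; this text tells all that it offers.
- The arm moves only by the shell command python3 -m inch 'ROWS' [FORCE]. ROWS is JSON, a list of rows, each an object of numbers: "gripper": the opening, from 0 (shut) to 1 (fully open); "dx", "dy", "dz": the shift along the world's x, y, z in m; "wx", "wy", "wz": the turn, a rotation vector about the world's x, y, z in degrees. A call has exactly 5 rows; each row is the pose to reach, as a shift and turn from the pose commanded when the call began; what a row does not reach only later rows make up. A row lasts 1/12 s, in which the tool goes at most 41.7 mm and 7.16 degrees, less where a joint would pass 70% of its speed; a pose out of reach is approached as far as the arm can. A call with a gripper value outside its range is refused whole. The fingers move at their own pace and stop on an object; FORCE is the grip in N (left out, the last holds). Time passes only in rows, so rows that repeat a pose let the fingers close, or fill a call up. It gives the time, the measured TCP pose, the force, the opening and the grip force at its end, in the units of the state.
- manip.read_state(): the state, without advancing time (a new reading comes with each control period).
- manip.camera(name): name is "scene" or "top"; returns the picture (384x512x3 uint8, blue, green, red); there is no depth.
- manip.camera_info(name): a dict with "camera_matrix" (3x3 intrinsics, pixels), "D" ([k1, k2, p1, p2, k3] as OpenCV has them; the pictures are not rectified), "R" (3x3) and "t" (3): a world point X has camera coordinates R X + t. Camera axes: x right, y down, z forward; pixel columns grow to the right and rows downward; lengths in mm; the calibration is good to about 2 mm. A picture is of the moment at which its call begins. camera_info takes no time and is no camera call.
- manip.sign_off(): hands the job in; it is judged then, once.
The state is a dict: "clock": time; "joints": joint angles; "qd": joint speeds; "effort": joint torques, N m; "eef_pos": TCP position; "eef_rot": TCP orientation; "wrist_force": force on the tool from outside, world axes, zero at the start; "moment": the same for the moment, N m; "finger_gap": finger opening in mm; "finger_force": force on a finger pad.
Only numpy, scipy, OpenCV 4.12 (cv2) and the standard library are available. Lean on these libraries where they do the work, as an engineer would, in place of code of your own. Each camera call takes 0.05 s, during which the arm holds its last target. There are 200 camera calls.

### The job

The T-handle socket wrench has been left standing on a nut of the blanked-off pipe spool. Lift it off and hang it in its empty hook on the tool rack, between the other two T-handles: feel its shaft into the hook's mouth, ease it in past the sprung keeper until the keeper has snapped shut in front of it, and let it down until its collar lies flat on the prongs behind the lips, handle pointing front to back like its neighbours. Go gently: push no harder than 15 N while working it into the hook and no harder than 20 N when setting it down, and leave the other T-handles and the fittings on the bench as they are.

Things in the scene. Friction and masses are not known exactly. Their poses are not given: they have to be found in the camera images.
- wrench: T-handle socket wrench, about 0.25 kg, upright. Origin on the shaft axis at the collar's underside; z up, x along the handle. Handle: black bar 90 long, 16 wide, 22 high, middle 45 above the origin. Collar 24 dia, 6 high. Shaft 10 dia from the origin down to -89; socket 22 dia, lower end at -125. It stands over a nut 7.5 high with a stud 12 high: lift 20 or more. Ends symmetric.
- rack: Steel tool rack, fixed. Origin: on the bench under the rail. Its -x faces the robot, y along the rail. Rail 350 long, 32 square, middle at height 189, with five places at y = 132 (small T-handle), 66 (empty hook), 0 (large T-handle), -66 (adjustable wrench), -136 (pliers). Base 8 high reaches 85 in front. A bench vice 182 high may stand 40 before the hooks: come in over it.
- gap (a point): Middle of the empty place, axes as the rack: where the wrench's origin belongs when hung, at the prongs' top (height 195). The hook was clamped by eye: it really sits anywhere up to 14 to either side (rack y) of this point, not measured; x and z are true. Slot 13 wide from x = -31 to its root at x = +6.5. Prong ends: blunt wings from (-31, 6.5) to (-37, 19.5) either side, 5 thick, that stop the shaft.
- keeper (a joint): Sprung keeper of the empty hook: a short round bar pivoted under the left prong that closes the slot at x = -20 from the gap point, 6 to 11 below the prongs' top. 0 shut, up to 1.45 rad swung inward; pushing the shaft past takes about 3 to 8 N and it snaps shut once the shaft is near the root. Lips 6 high stand on the prongs from x = -16.5 to -12.5: carry the collar over them, then lower it behind.
- tee_small: Smaller T-handle wrench hanging loose in the hook on the left of the gap (handle 82 long, socket 18 dia). Origin at its collar's underside, x along the handle. Leave hanging.
- tee_large: Larger T-handle wrench hanging loose in the hook on the right of the gap (handle 98 long, socket 26 dia). Origin at its collar's underside, x along the handle. Leave hanging.
- spool: Short flanged pipe spool with a bolted blank flange, fixed on the bench, 110 dia, blank's top at 60. Origin: centre of the underside. Four nuts at 40 from the axis; the wrench stands on the one at +x.
- union_nut: Big brass nut, 50x57x30, loose on the bench near its front edge. Origin: centre of the underside. Leave alone.
- brass_nipple: Brass hex nipple, 32x36x38, standing loose on the bench near its front edge. Origin: centre of the underside. Leave alone.

How it is judged (in metres and radians):
On the way, in this order (a step that is already met when the one before it is completed fails the run):
1. the wrench has been lifted clear of the nut (z of wrench in the frame of spool above 0.208 m), for 0.1 s.
2. the shaft of the wrench is inside its hook, with the keeper shut again in front of it (x of wrench in the frame of gap between -0.006 and 0.006 m and y of wrench in the frame of gap between -0.018 and 0.018 m and z of wrench in the frame of gap between -0.004 and 0.03 m and value of joint keeper below 0.3 rad), for 0.1 s.
At the end, for the whole second after the job is handed in: Wrench released, at rest, its weight on the hook: origin within 5 mm (x), 18 mm (y), 3 mm (z) of the gap point, upright to 0.08 rad, handle within 0.2 rad of rack x, keeper below 0.3 rad; neighbours moved under 12 mm, upright to 0.12 rad; nut and nipple moved under 15 mm (x of wrench in the frame of gap between -0.005 and 0.005 m and y of wrench in the frame of gap between -0.018 and 0.018 m and z of wrench in the frame of gap between -0.003 and 0.003 m and value of joint keeper below 0.3 rad and angle between wrench's own z axis and vertical below 0.08 rad and angle between the x axis of wrench and the x axis of rack, either way round below 0.2 rad and contact force between wrench and rack above 0.5 N and linear speed of wrench below 0.02 m/s and distance of each of tee_small, tee_large from where it was at the start of the episode below 0.012 m and angle between each of tee_small, tee_large's own z axis and vertical below 0.12 rad and distance of each of union_nut, brass_nipple from where it was at the start of the episode below 0.015 m); the robot touches nothing.
It fails at once if the held wrench is pushed against the rack with more than 15 N before its collar is down, or pressed down with more than 20 N (contact force between wrench and the fingers above 5 N and (contact force between wrench and rack above 20 N or (contact force between wrench and rack above 15 N and z of wrench in the frame of gap above 0.004 m))).
It fails at once if a neighbouring T-handle is knocked: shifted more than 12 mm or tilted more than 0.2 rad (distance of any of tee_small, tee_large from where it was at the start of the episode above 0.012 m or angle between any of tee_small, tee_large's own z axis and vertical above 0.2 rad).
It fails at once if the union nut or the nipple on the bench is shoved more than 15 mm (distance of any of union_nut, brass_nipple from where it was at the start of the episode above 0.015 m).
It also fails if it takes over 61 s, if anything falls off the work surface, if the arm or the gripper's body presses on something with over 40 N, if the wrist force passes 120 N, or if a joint passes its speed limit or range.

## Working session

There is one attempt and no reset: what is moved stays moved. The work goes in short steps, Python scripts to look and compute and a shell command to move; the robot and the scene stay as the last step left them, time stands still between calls to the robot, and variables do not carry over. Pictures are saved under pics/ and viewed, at most 10 in all, crops included, and the job is handed in when it is done.

```bash
mkdir -p pics
python3 - <<'E'
from cell import manip
import cv2
for n in("scene","top"):
    cv2.imwrite(f"pics/{n}0.png",cv2.resize(manip.camera(n),None,fx=1.5,fy=1.5))
    i=manip.camera_info(n);print(n,i)
print(manip.read_state())
E
```

```text
scene {'camera_matrix': array([[435.24030699,   0.        , 251.74925073],
       [  0.        , 435.24030699, 204.21988907],
       [  0.        ,   0.        ,   1.        ]]), 'D': array([0.03004259, 0.        , 0.        , 0.        , 0.        ]), 'R': array([[-0.85330879, -0.52113989, -0.01665311],
       [-0.3258139 ,  0.55787537, -0.76329574],
       [ 0.40707422, -0.64590114, -0.64583457]]), 't': array([467.23635815, 263.48183066, 707.62871537])}
top {'camera_matrix': array([[398.43478308,   0.        , 244.68038175],
       [  0.        , 398.43478308, 195.06231847],
       [  0.        ,   0.        ,   1.        ]]), 'D': array([-0.12617195,  0.        ,  0.        ,  0.        ,  0.        ]), 'R': array([[ 0.02968997, -0.99954117, -0.00599641],
       [-0.99765093, -0.02926225, -0.06193824],
       [ 0.06173435,  0.00782126, -0.99806197]]), 't': array([-18.75378463, 563.12681131, 935.66021458])}
{'clock': 0.1, 'joints': array([ 1.25336942e+00,  3.00429420e-01,  1.52159809e+00, -2.91201775e-05,
        1.32072206e+00, -6.66011539e-02]), 'qd': array([-0.00081838,  0.00057421, -0.00177417,  0.00110906, -0.00121161,
        0.00043128]), 'effort': array([ 7.44004956e-05, -5.32637823e+01, -3.53288090e+01,  7.09232851e-02,
        2.34537944e-02, -5.73966099e-05]), 'eef_pos': array([136.43667407, 532.52360199, 204.90200641]), 'eef_rot': array([-3.14043643e+00, -4.88513858e-05,  2.89077409e+00]), 'wrist_force': array([-0.2931529 , -1.18697146,  0.09471609]), 'moment': array([ 0.01251899,  0.01304206, -0.00330947]), 'finger_force': 0.0, 'finger_gap': 93.90575060757415}
```

View pics/scene0.png

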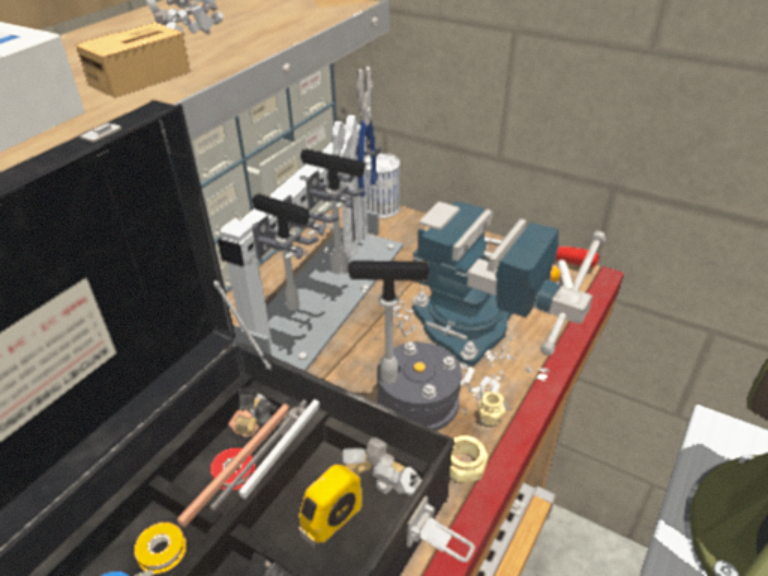

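View pics/top0.png

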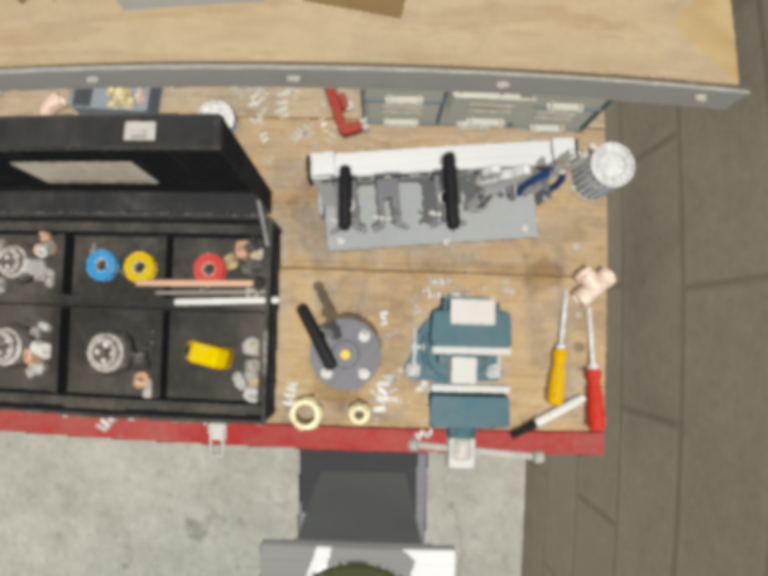

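The pictures show the wrench on the spool (top ≈(316,337)/1.5). The rack is at the back, with small tee ≈(345,196), empty hook ≈(388,200) and large tee ≈(451,190). The vice is at right and the nuts are in front. Next I'll take enlarged crops to measure.

```bash
cat > h.py <<'E'
import numpy as np,cv2
from cell import manip
def pw(n,uv,z):
    i=manip.camera_info(n);p=cv2.undistortPoints(np.array([[uv]],float),i["camera_matrix"],i["D"])[0,0]
    d=i["R"].T@np.array([*p,1]);c=-i["R"].T@i["t"];return c+d*(z-c[2])/d[2]
def proj(n,X):
    i=manip.camera_info(n);return cv2.projectPoints(np.array([X],float),cv2.Rodrigues(i["R"])[0],i["t"],i["camera_matrix"],i["D"])[0][0,0]
def crop(n,f,u,v,w,h,s):
    cv2.imwrite(f,cv2.resize(manip.camera(n)[v:v+h,u:u+w],None,fx=s,fy=s,interpolation=cv2.INTER_CUBIC))
E
python3 - <<'E'
from h import *
crop("top","pics/t1.png",190,85,200,90,4)
crop("top","pics/t2.png",185,185,100,100,6)
E
```

```text
(no output)
```

View pics/t1.png

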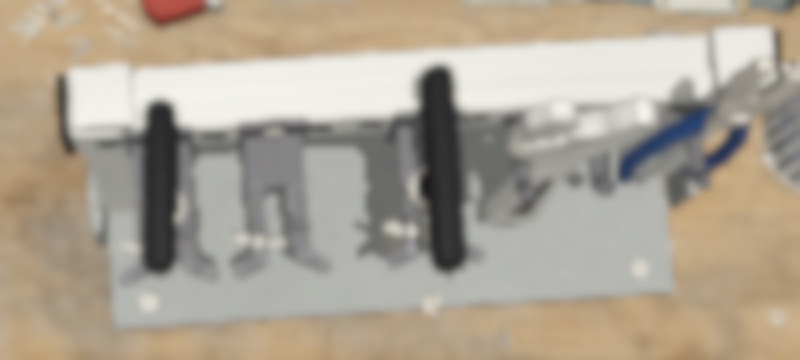

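View pics/t2.png

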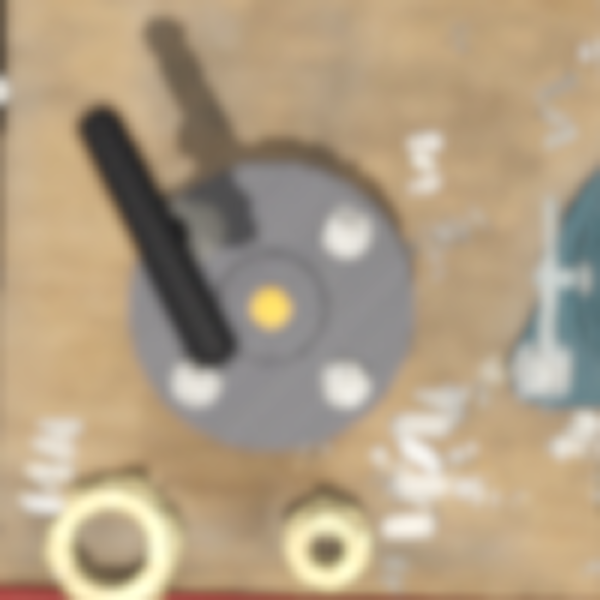

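Crop t1 shows the empty hook: prongs at ≈(250..300,150), slot centred ≈(276,215) and wings ≈(243,262)/(315,262). The neighbours' handles are at (160,185) and (441,168). Crop t2 shows the handle running from (98,110) to (213,360), with the spool centre at (270,307).

Run:
```python
from h import *
np.set_printoptions(precision=1,suppress=True)
P=lambda x,y,z:pw("top",(190+(x+.5)/4-.5,85+(y+.5)/4-.5),z)
Q=lambda x,y,z:pw("top",(185+(x+.5)/6-.5,185+(y+.5)/6-.5),z)
a,b=Q(98,110,238),Q(213,358,238);d=a-b
print("handle",a,b,(a+b)/2,np.linalg.norm(d),"yaw",np.degrees(np.arctan2(d[1],d[0])))
c=Q(270,307,62);print("spool c",c)
for p in((347,234),(196,385),(347,385)):q=Q(*p,70);print("stud",q,q[:2]-c[:2])
print("rail front top", P(68,138,205),P(715,98,205),"back",P(66,68,205),P(712,36,205), 'right corners',P(776,85,205),P(772,27,205))
for n,e in(("small",((160,102),(158,270))),("large",((436,68),(450,270)))):
    A,B=[P(*k,250) for k in e];D=A-B;print(n,A,B,(A+B)/2,np.linalg.norm(D),np.degrees(np.arctan2(D[1],D[0])))
print("slot",P(276,215,195),P(275,185,195),"wings",P(238,268,195),P(320,264,195),"prong sides",P(245,150,195),P(303,150,195))
print("base corners",P(115,327,8),P(672,290,8))
print("vice top",pw("top",(302,198),182),pw("top",(338,198),182))
```

```text
handle [533.   76.2 238. ] [458.4  38.4 238. ] [495.7  57.3 238. ] 83.5683305562573 yaw 26.85143902478584
spool c [467.2  29.   62. ]
stud [495.7   0.6  70. ] [ 28.5 -28.4]
stud [437.5  55.5  70. ] [-29.7  26.5]
stud [439.3  -1.   70. ] [-27.9 -30.1]
rail front top [698.4  75.2 205. ] [ 729.4 -243.4  205. ] back [733.6  77.6 205. ] [ 761.2 -242.1  205. ] right corners [ 737.6 -274.5  205. ] [ 767.4 -273.   205. ]
small [705.   28.4 250. ] [626.6  26.7 250. ] [665.8  27.6 250. ] 78.42200275958598 1.2575052575433157
large [725.1 -98.6 250. ] [ 630.6 -106.4  250. ] [ 677.8 -102.5  250. ] 94.80228908186056 4.758161335315352
slot [665.  -27.6 195. ] [680.  -26.7 195. ] wings [638.   -9.7 195. ] [641.2 -49.9 195. ] prong sides [697.2 -11.5 195. ] [698.  -40.1 195. ]
base corners [632.   63.9   8. ] [ 665.4 -276.4    8. ]
vice top [ 550.8 -117.1  182. ] [ 552.8 -189.1  182. ]
```

```bash
python3 -m inch '[{"dz":0.04,"gripper":0.6},{"dz":0.08,"gripper":0.6},{"dx":0.02,"dy":-0.03,"dz":0.1,"wz":7,"gripper":0.6},{"dx":0.045,"dy":-0.06,"dz":0.11,"wz":14,"gripper":0.6},{"dx":0.07,"dy":-0.09,"dz":0.11,"wz":20,"gripper":0.6}]' 60
python3 -m inch '[{"dx":0.025,"dy":-0.032,"wz":7,"gripper":0.6},{"dx":0.05,"dy":-0.064,"wz":14,"gripper":0.6},{"dx":0.075,"dy":-0.096,"wz":21,"gripper":0.6},{"dx":0.1,"dy":-0.128,"wz":21.2,"gripper":0.6},{"dx":0.125,"dy":-0.16,"wz":21.2,"gripper":0.6}]'
python3 -c "
from h import *
for z in (300,350,400): print(pw('top',(320,58),z),pw('scene',(257,20),z))"
```

```text
[ 790.34961644 -129.12624036  300.        ] [ 798.30947033 -446.11453739  300.        ]
[ 768.9806789  -120.18674321  350.        ] [ 716.07209435 -309.51160912  350.        ]
[ 747.61174135 -111.24724606  400.        ] [ 633.83471837 -172.90868084  400.        ]validation failed for argument at $[0]...
validation failed for argument at $[0]...
```

```bash
python3 -m inch '[{"gripper":0.6,"dx":0,"dy":0,"dz":0.04,"wx":0,"wy":0,"wz":0},{"gripper":0.6,"dx":0,"dy":0,"dz":0.08,"wx":0,"wy":0,"wz":0},{"gripper":0.6,"dx":0.02,"dy":-0.03,"dz":0.1,"wx":0,"wy":0,"wz":7},{"gripper":0.6,"dx":0.045,"dy":-0.06,"dz":0.11,"wx":0,"wy":0,"wz":14},{"gripper":0.6,"dx":0.07,"dy":-0.09,"dz":0.11,"wx":0,"wy":0,"wz":20}]' 60
```

```text
clock: 0.62
eef_pos: [206.8, 442.4, 317.7]
eef_rot: [3.139, 0.002, -3.036]
wrist_force: [0.9, -0.1, -0.5]
finger_gap: 64.3
finger_force: 0.0
```

```bash
python3 -m inch '[{"gripper":0.5,"dx":0.024,"dy":-0.032,"dz":0,"wx":0,"wy":0,"wz":7},{"gripper":0.5,"dx":0.048,"dy":-0.064,"dz":0,"wx":0,"wy":0,"wz":14},{"gripper":0.5,"dx":0.072,"dy":-0.096,"dz":0,"wx":0,"wy":0,"wz":21},{"gripper":0.5,"dx":0.096,"dy":-0.128,"dz":0,"wx":0,"wy":0,"wz":21.2},{"gripper":0.5,"dx":0.12,"dy":-0.16,"dz":0,"wx":0,"wy":0,"wz":21.2}]'
python3 -m inch '[{"gripper":0.5,"dx":0.024,"dy":-0.032,"dz":0,"wx":0,"wy":0,"wz":0},{"gripper":0.5,"dx":0.048,"dy":-0.064,"dz":0,"wx":0,"wy":0,"wz":0},{"gripper":0.5,"dx":0.072,"dy":-0.096,"dz":0,"wx":0,"wy":0,"wz":0},{"gripper":0.5,"dx":0.096,"dy":-0.128,"dz":0,"wx":0,"wy":0,"wz":0},{"gripper":0.5,"dx":0.12,"dy":-0.16,"dz":0,"wx":0,"wy":0,"wz":0}]'
python3 -m inch '[{"gripper":0.5,"dx":0.024,"dy":-0.032,"dz":0,"wx":0,"wy":0,"wz":0},{"gripper":0.5,"dx":0.049,"dy":-0.0655,"dz":0,"wx":0,"wy":0,"wz":0},{"gripper":0.5,"dx":0.049,"dy":-0.0655,"dz":-0.03,"wx":0,"wy":0,"wz":0},{"gripper":0.5,"dx":0.049,"dy":-0.0655,"dz":-0.03,"wx":0,"wy":0,"wz":0},{"gripper":0.5,"dx":0.049,"dy":-0.0655,"dz":-0.03,"wx":0,"wy":0,"wz":0}]'
python3 - <<'E'
from h import *
crop("scene","pics/s1.png",180,100,160,160,4)
E
```

```text
clock: 1.03
eef_pos: [322.1, 287.7, 315.5]
eef_rot: [3.142, 0.0, -2.67]
wrist_force: [0.2, 0.4, 0.3]
finger_gap: 47.0
finger_force: 0.0
clock: 1.45
eef_pos: [442.3, 127.4, 315.5]
eef_rot: [-3.142, 0.0, -2.674]
wrist_force: [1.1, 1.1, 0.1]
finger_gap: 46.7
finger_force: 0.0
clock: 1.87
eef_pos: [489.9, 63.9, 284.8]
eef_rot: [3.14, -0.003, -2.674]
wrist_force: [-0.6, -0.3, 2.0]
finger_gap: 46.9
finger_force: 0.0
```

View pics/s1.png

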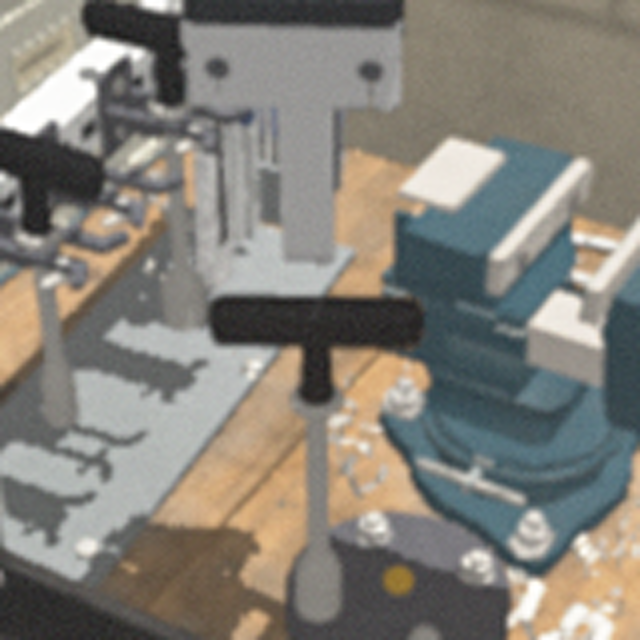

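The picture shows the open gripper over the handle: finger ends at ≈(308,260), handle centre at (318,320), aligned. I'll check the handle position from the scene view as well.

```bash
python3 -c "
from h import *
print(pw('scene',(180+318.5/4-.5,100+320.5/4-.5),230),manip.read_state()['eef_pos'])
for p in ((213,318),(422,320)): print(pw('scene',(180+p[0]/4-.5,100+p[1]/4-.5),230))"
python3 -m inch '[{"gripper":0.5,"dx":0,"dy":0,"dz":-0.02,"wx":0,"wy":0,"wz":0},{"gripper":0.5,"dx":0,"dy":0,"dz":-0.04,"wx":0,"wy":0,"wz":0},{"gripper":0.5,"dx":0,"dy":0,"dz":-0.055,"wx":0,"wy":0,"wz":0},{"gripper":0.5,"dx":0,"dy":0,"dz":-0.07,"wx":0,"wy":0,"wz":0},{"gripper":0.5,"dx":0,"dy":0,"dz":-0.074,"wx":0,"wy":0,"wz":0}]'
python3 -m inch '[{"gripper":0.5,"dx":0,"dy":0,"dz":0,"wx":0,"wy":0,"wz":0},{"gripper":0.1,"dx":0,"dy":0,"dz":0,"wx":0,"wy":0,"wz":0},{"gripper":0,"dx":0,"dy":0,"dz":0,"wx":0,"wy":0,"wz":0},{"gripper":0,"dx":0,"dy":0,"dz":0,"wx":0,"wy":0,"wz":0},{"gripper":0,"dx":0,"dy":0,"dz":0,"wx":0,"wy":0,"wz":0}]' 60
```

```text
[493.61953261  57.46407359 230.        ] [490.22251145  64.39457442 286.08831769]
[532.50461034  78.05470116 230.        ]
[456.68840636  35.6303153  230.        ]
clock: 2.33
eef_pos: [490.0, 64.9, 211.1]
eef_rot: [3.141, -0.001, -2.672]
wrist_force: [-0.1, 0.1, 0.2]
finger_gap: 47.0
finger_force: 0.0
clock: 2.75
eef_pos: [490.8, 63.9, 212.2]
eef_rot: [-3.141, 0.001, -2.673]
wrist_force: [-0.4, 0.5, 0.2]
finger_gap: 23.9
finger_force: 0.1
```

The arm stopped about 8 mm off to the side because the move was rate-limited. I'll reopen, recentre and then grip.

```bash
python3 -m inch '[{"gripper":0.45,"dx":0,"dy":0,"dz":0,"wx":0,"wy":0,"wz":0},{"gripper":0.45,"dx":0,"dy":0,"dz":0,"wx":0,"wy":0,"wz":0},{"gripper":0.45,"dx":0.004,"dy":-0.007,"dz":0,"wx":0,"wy":0,"wz":0},{"gripper":0.45,"dx":0.004,"dy":-0.007,"dz":0,"wx":0,"wy":0,"wz":0},{"gripper":0.45,"dx":0.004,"dy":-0.007,"dz":0,"wx":0,"wy":0,"wz":0}]'
python3 - <<'E'
from h import *
crop("scene","pics/s2.png",180,100,160,160,4)
E
```

```text
clock: 3.17
eef_pos: [494.8, 56.4, 211.4]
eef_rot: [3.142, -0.0, -2.674]
wrist_force: [0.3, 0.6, 0.0]
finger_gap: 42.2
finger_force: 0.0
```

View pics/s2.png

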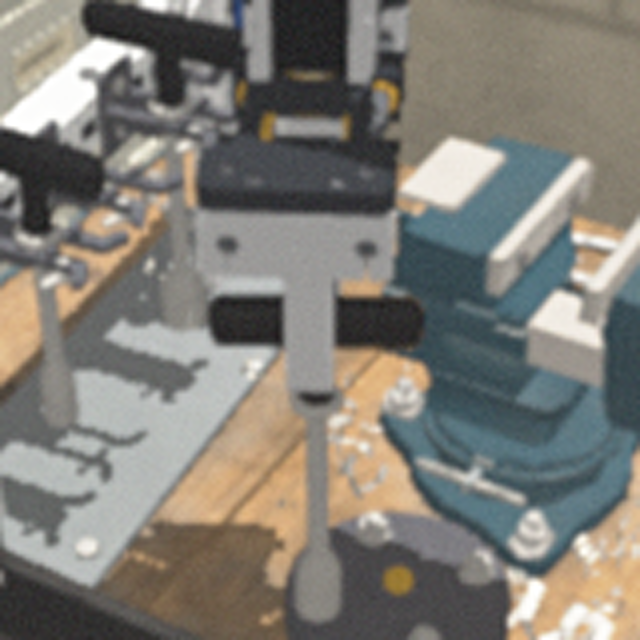

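The finger straddles the handle's middle (≈(310,320), handle still 212–424), so I'll close on it.

```bash
for i in 1 2; do python3 -m inch '[{"gripper":0,"dx":0,"dy":0,"dz":0,"wx":0,"wy":0,"wz":0},{"gripper":0,"dx":0,"dy":0,"dz":0,"wx":0,"wy":0,"wz":0},{"gripper":0,"dx":0,"dy":0,"dz":0,"wx":0,"wy":0,"wz":0},{"gripper":0,"dx":0,"dy":0,"dz":0,"wx":0,"wy":0,"wz":0},{"gripper":0,"dx":0,"dy":0,"dz":0,"wx":0,"wy":0,"wz":0}]' 60; done
```

```text
clock: 3.63
eef_pos: [494.6, 56.8, 211.5]
eef_rot: [-3.142, 0.0, -2.673]
wrist_force: [0.4, -0.0, 0.8]
finger_gap: 15.5
finger_force: 59.9
clock: 4.05
eef_pos: [494.6, 56.8, 211.5]
eef_rot: [-3.142, -0.0, -2.674]
wrist_force: [0.2, 0.6, 0.4]
finger_gap: 15.6
finger_force: 59.9
```

```bash
python3 -m inch '[{"gripper":0,"dx":0,"dy":0,"dz":0.01,"wx":0,"wy":0,"wz":0},{"gripper":0,"dx":0,"dy":0,"dz":0.025,"wx":0,"wy":0,"wz":0},{"gripper":0,"dx":0,"dy":0,"dz":0.045,"wx":0,"wy":0,"wz":0},{"gripper":0,"dx":0,"dy":0,"dz":0.065,"wx":0,"wy":0,"wz":0},{"gripper":0,"dx":0,"dy":0,"dz":0.075,"wx":0,"wy":0,"wz":0}]'
python3 -m inch '[{"gripper":0,"dx":0.01,"dy":-0.007,"dz":0,"wx":0,"wy":0,"wz":-3},{"gripper":0,"dx":0.03,"dy":-0.022,"dz":0,"wx":0,"wy":0,"wz":-8},{"gripper":0,"dx":0.05,"dy":-0.04,"dz":0,"wx":0,"wy":0,"wz":-14},{"gripper":0,"dx":0.07,"dy":-0.055,"dz":0,"wx":0,"wy":0,"wz":-19},{"gripper":0,"dx":0.08,"dy":-0.062,"dz":0,"wx":0,"wy":0,"wz":-21.4}]'
python3 -m inch '[{"gripper":0,"dx":0.015,"dy":-0.013,"dz":0,"wx":0,"wy":0,"wz":0},{"gripper":0,"dx":0.029,"dy":-0.027,"dz":0,"wx":0,"wy":0,"wz":0},{"gripper":0,"dx":0.029,"dy":-0.027,"dz":-0.01,"wx":0,"wy":0,"wz":0},{"gripper":0,"dx":0.029,"dy":-0.027,"dz":-0.02,"wx":0,"wy":0,"wz":0},{"gripper":0,"dx":0.029,"dy":-0.027,"dz":-0.02,"wx":0,"wy":0,"wz":0}]'
python3 - <<'E'
from h import *
crop("top","pics/t3.png",190,85,140,110,5)
crop("scene","pics/s3.png",140,80,160,140,5)
E
```

```text
clock: 4.47
eef_pos: [495.0, 56.8, 289.2]
eef_rot: [-3.14, 0.002, -2.673]
wrist_force: [0.5, -0.1, -1.9]
finger_gap: 15.7
finger_force: 59.9
clock: 4.88
eef_pos: [575.9, -6.9, 285.8]
eef_rot: [-3.141, -0.001, -3.053]
wrist_force: [-1.0, 0.8, -3.7]
finger_gap: 15.5
finger_force: 59.9
clock: 5.3
eef_pos: [602.6, -31.8, 263.6]
eef_rot: [3.141, -0.004, -3.047]
wrist_force: [0.8, 0.7, -3.0]
finger_gap: 15.4
finger_force: 59.9
```

View pics/s3.png

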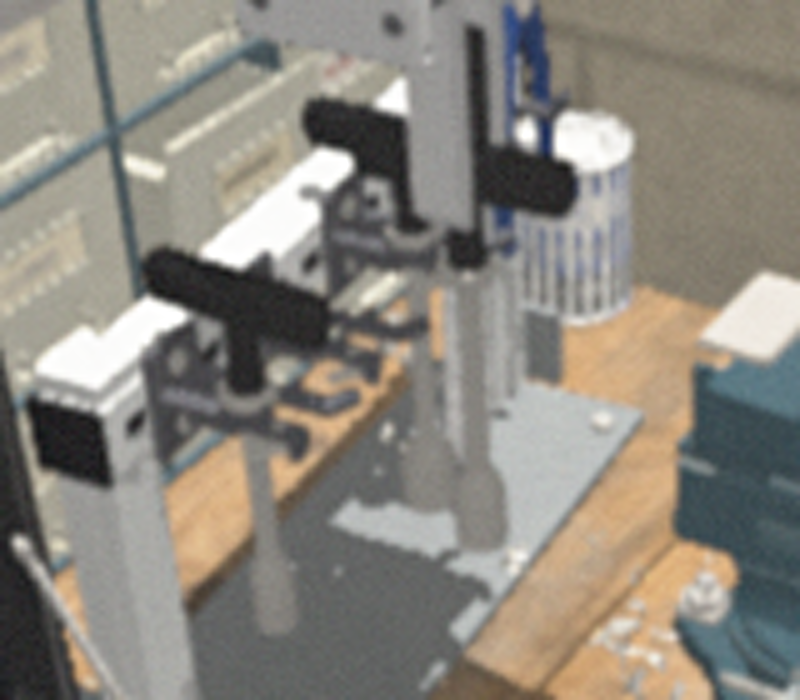

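The wrench hangs upright in the grip (collar ≈(468,262), socket end ≈(480,540)). The hook's wings are at ≈(345,395) and ≈(410,325). I'll check these against the model.

Run:
```python
from h import *
np.set_printoptions(precision=1,suppress=True)
s=manip.read_state();print(s['eef_pos'],s['wrist_force'],s['eef_rot'])
C=lambda X:(proj("scene",X)-[140,80]+.5)*5-.5
e=s['eef_pos'];o=e-[0,0,26.5]
print("collar pred",C(o),"socket end",C(o-[0,0,125]))
a=np.array([.9956,.094]);b=np.array([-.094,.9956]);G=np.array([672,-38.2])
img=cv2.imread("pics/s3.png")
for off,col in((5,(255,0,0)),(11,(0,0,255))):
  for sg in(1,-1):
    pts=[C([*(G+a*x+b*(off+sg*y)),195]) for x,y in((6.5,6.5),(-31,6.5),(-37,19.5))]
    cv2.polylines(img,[np.int32(pts)],False,col,1)
cv2.circle(img,tuple(np.int32(C(o))),4,(0,255,0),1)
cv2.circle(img,tuple(np.int32(C(o-[0,0,125]))),4,(0,255,0),1)
t=cv2.imread("pics/t3.png")
D=lambda X:(proj("top",X)-[190,85]+.5)*5-.5
for sg in(1,-1):
    pts=[D([*(G+a*x+b*(11+sg*y)),195]) for x,y in((6.5,6.5),(-31,6.5),(-37,19.5))]
    cv2.polylines(t,[np.int32(pts)],False,(0,0,255),1)
cv2.imwrite("pics/c.png",np.hstack([img[150:650,130:530],cv2.resize(t,None,fx=.57,fy=.57)[:313].copy() if 0 else t[:500,200:600]]))
```

```text
[603.1 -31.6 266.1] [ 0.5 -0.  -2.9] [ 3.1 -0.  -3. ]
collar pred [468.  267.8] socket end [481.4 530.8]
```

View pics/c.png

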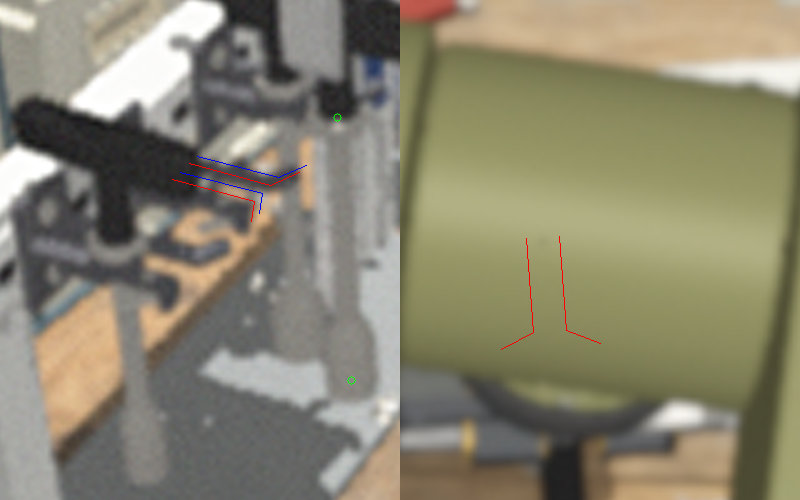

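In the scene view, the wings fit a hook offset of roughly +8 to +11 mm, and the held wrench matches its predicted pose. I'll come down in front of the mouth and feel in.

```bash
python3 -m inch '[{"gripper":0,"dx":0,"dy":0,"dz":-0.01,"wx":0,"wy":0,"wz":0},{"gripper":0,"dx":0.003,"dy":0,"dz":-0.02,"wx":0,"wy":0,"wz":0},{"gripper":0,"dx":0.006,"dy":-0.001,"dz":-0.03,"wx":0,"wy":0,"wz":0},{"gripper":0,"dx":0.012,"dy":-0.001,"dz":-0.0346,"wx":0,"wy":0,"wz":0},{"gripper":0,"dx":0.012,"dy":-0.001,"dz":-0.0346,"wx":0,"wy":0,"wz":0}]'
python3 -m inch '[{"gripper":0,"dx":0.002,"dy":0,"dz":0,"wx":0,"wy":0,"wz":0},{"gripper":0,"dx":0.005,"dy":0.0005,"dz":0,"wx":0,"wy":0,"wz":0},{"gripper":0,"dx":0.008,"dy":0.001,"dz":0,"wx":0,"wy":0,"wz":0},{"gripper":0,"dx":0.01,"dy":0.001,"dz":0,"wx":0,"wy":0,"wz":0},{"gripper":0,"dx":0.01,"dy":0.001,"dz":0,"wx":0,"wy":0,"wz":0}]'
python3 -c "
from cell import manip
s=manip.read_state();print(s['eef_pos'],s['wrist_force'],s['moment'])"
```

```text
clock: 5.82
eef_pos: [615.9, -33.1, 229.9]
eef_rot: [3.141, -0.002, -3.047]
wrist_force: [-0.5, -0.2, -3.5]
finger_gap: 15.5
finger_force: 59.9
clock: 6.23
eef_pos: [626.0, -32.2, 232.0]
eef_rot: [-3.142, 0.0, -3.047]
wrist_force: [0.6, 0.7, -2.1]
finger_gap: 15.4
finger_force: 59.9
[626.00005095 -32.17558941 231.99274735] [ 0.62132319  0.70240615 -2.06495008] [0.01779127 0.04760954 0.00730744]
```

```bash
python3 -m inch '[{"gripper":0,"dx":0.001,"dy":0,"dz":0,"wx":0,"wy":0,"wz":0},{"gripper":0,"dx":0.002,"dy":0,"dz":0,"wx":0,"wy":0,"wz":0},{"gripper":0,"dx":0.004,"dy":0.0003,"dz":0,"wx":0,"wy":0,"wz":0},{"gripper":0,"dx":0.005,"dy":0.0005,"dz":0,"wx":0,"wy":0,"wz":0},{"gripper":0,"dx":0.006,"dy":0.0006,"dz":0,"wx":0,"wy":0,"wz":0}]'
python3 -m inch '[{"gripper":0,"dx":0.0005,"dy":0,"dz":0,"wx":0,"wy":0,"wz":0},{"gripper":0,"dx":0.001,"dy":0,"dz":0,"wx":0,"wy":0,"wz":0},{"gripper":0,"dx":0.0015,"dy":0.0002,"dz":0,"wx":0,"wy":0,"wz":0},{"gripper":0,"dx":0.002,"dy":0.0002,"dz":0,"wx":0,"wy":0,"wz":0},{"gripper":0,"dx":0.002,"dy":0.0002,"dz":0,"wx":0,"wy":0,"wz":0}]'
```

```text
clock: 6.65
eef_pos: [631.7, -31.5, 231.8]
eef_rot: [3.142, -0.0, -3.047]
wrist_force: [0.2, 0.6, -2.0]
finger_gap: 15.5
finger_force: 59.9
clock: 7.07
eef_pos: [633.7, -31.4, 231.8]
eef_rot: [-3.142, 0.0, -3.047]
wrist_force: [0.5, -0.2, -1.6]
finger_gap: 15.6
finger_force: 59.9
```

```bash
for i in 1 2; do python3 -m inch '[{"gripper":0,"dx":0.0005,"dy":0,"dz":0,"wx":0,"wy":0,"wz":0},{"gripper":0,"dx":0.001,"dy":0,"dz":0,"wx":0,"wy":0,"wz":0},{"gripper":0,"dx":0.0015,"dy":0.0002,"dz":0,"wx":0,"wy":0,"wz":0},{"gripper":0,"dx":0.002,"dy":0.0002,"dz":0,"wx":0,"wy":0,"wz":0},{"gripper":0,"dx":0.002,"dy":0.0002,"dz":0,"wx":0,"wy":0,"wz":0}]' ;done
python3 -c "
from cell import manip
s=manip.read_state();print(s['eef_pos'],s['wrist_force'],s['moment'])"
```

```text
clock: 7.48
eef_pos: [635.7, -31.2, 231.8]
eef_rot: [3.142, -0.0, -3.047]
wrist_force: [0.1, 0.4, -3.0]
finger_gap: 15.2
finger_force: 59.9
clock: 7.9
eef_pos: [637.7, -31.0, 231.8]
eef_rot: [-3.142, 0.0, -3.047]
wrist_force: [-0.2, -0.1, -2.8]
finger_gap: 15.8
finger_force: 59.9
[637.69454746 -30.99151705 231.81921032] [-0.24743789 -0.09504453 -2.81370779] [-0.01369598 -0.02541475 -0.00012882]
```

```bash
for i in 1 2; do python3 -m inch '[{"gripper":0,"dx":0.0005,"dy":0,"dz":0,"wx":0,"wy":0,"wz":0},{"gripper":0,"dx":0.001,"dy":0,"dz":0,"wx":0,"wy":0,"wz":0},{"gripper":0,"dx":0.0015,"dy":0.0002,"dz":0,"wx":0,"wy":0,"wz":0},{"gripper":0,"dx":0.002,"dy":0.0002,"dz":0,"wx":0,"wy":0,"wz":0},{"gripper":0,"dx":0.002,"dy":0.0002,"dz":0,"wx":0,"wy":0,"wz":0}]' ;done
python3 -c "
from cell import manip
s=manip.read_state();print(s['eef_pos'],s['wrist_force'],s['moment'])"
```

```text
clock: 8.32
eef_pos: [639.7, -30.8, 231.8]
eef_rot: [-3.142, 0.0, -3.047]
wrist_force: [0.1, 0.1, -2.5]
finger_gap: 15.4
finger_force: 59.9
clock: 8.73
eef_pos: [641.6, -30.8, 231.8]
eef_rot: [-3.141, -0.0, -3.047]
wrist_force: [-1.3, -1.9, -2.2]
finger_gap: 16.0
finger_force: 59.8
[641.59699187 -30.82502606 231.75789725] [-1.31201612 -1.93099054 -2.24487652] [-0.54280164  0.31297303  0.02539693]
```

Contact comes from the left (+y) side, so I'll shift a millimetre right and continue.

```bash
python3 -m inch '[{"gripper":0,"dx":0,"dy":-0.0005,"dz":0,"wx":0,"wy":0,"wz":0},{"gripper":0,"dx":0,"dy":-0.001,"dz":0,"wx":0,"wy":0,"wz":0},{"gripper":0,"dx":0.0005,"dy":-0.0015,"dz":0,"wx":0,"wy":0,"wz":0},{"gripper":0,"dx":0.001,"dy":-0.0015,"dz":0,"wx":0,"wy":0,"wz":0},{"gripper":0,"dx":0.001,"dy":-0.0015,"dz":0,"wx":0,"wy":0,"wz":0}]'
python3 -m inch '[{"gripper":0,"dx":0.0005,"dy":0,"dz":0,"wx":0,"wy":0,"wz":0},{"gripper":0,"dx":0.001,"dy":0,"dz":0,"wx":0,"wy":0,"wz":0},{"gripper":0,"dx":0.0015,"dy":0.0001,"dz":0,"wx":0,"wy":0,"wz":0},{"gripper":0,"dx":0.0015,"dy":0.0001,"dz":0,"wx":0,"wy":0,"wz":0},{"gripper":0,"dx":0.0015,"dy":0.0001,"dz":0,"wx":0,"wy":0,"wz":0}]'
python3 -c "
from cell import manip
s=manip.read_state();print(s['eef_pos'],s['wrist_force'],s['moment'])"
```

```text
clock: 9.15
eef_pos: [642.7, -32.0, 231.9]
eef_rot: [3.142, 0.0, -3.047]
wrist_force: [0.1, -0.8, -3.4]
finger_gap: 15.5
finger_force: 59.9
clock: 9.57
eef_pos: [644.1, -32.0, 231.8]
eef_rot: [3.142, -0.0, -3.047]
wrist_force: [0.4, -0.2, -2.7]
finger_gap: 15.9
finger_force: 59.9
[644.12947699 -31.95962457 231.80854781] [ 0.40117816 -0.17302844 -2.66493524] [ 0.03272982  0.00505464 -0.0484698 ]
```

```bash
for i in 1 2; do python3 -m inch '[{"gripper":0,"dx":0.0005,"dy":0,"dz":0,"wx":0,"wy":0,"wz":0},{"gripper":0,"dx":0.001,"dy":0,"dz":0,"wx":0,"wy":0,"wz":0},{"gripper":0,"dx":0.0015,"dy":0.0001,"dz":0,"wx":0,"wy":0,"wz":0},{"gripper":0,"dx":0.002,"dy":0.0001,"dz":0,"wx":0,"wy":0,"wz":0},{"gripper":0,"dx":0.002,"dy":0.0001,"dz":0,"wx":0,"wy":0,"wz":0}]' ;done
python3 -c "
from cell import manip
s=manip.read_state();print(s['eef_pos'],s['wrist_force'],s['moment'])"
```

```text
clock: 9.98
eef_pos: [646.1, -31.9, 231.8]
eef_rot: [-3.142, -0.0, -3.047]
wrist_force: [-1.4, -0.1, -1.4]
finger_gap: 15.6
finger_force: 59.9
clock: 10.4
eef_pos: [648.1, -31.9, 231.8]
eef_rot: [-3.141, -0.0, -3.047]
wrist_force: [-2.8, -0.8, -2.3]
finger_gap: 15.3
finger_force: 59.9
[648.13207242 -31.90188026 231.83018603] [-2.81446046 -0.77207276 -2.34216244] [-0.16406245  0.43694325  0.02617851]
```

```bash
for i in 1 2; do python3 -m inch '[{"gripper":0,"dx":0.0005,"dy":0,"dz":0,"wx":0,"wy":0,"wz":0},{"gripper":0,"dx":0.001,"dy":0,"dz":0,"wx":0,"wy":0,"wz":0},{"gripper":0,"dx":0.0015,"dy":0.0001,"dz":0,"wx":0,"wy":0,"wz":0},{"gripper":0,"dx":0.002,"dy":0.0002,"dz":0,"wx":0,"wy":0,"wz":0},{"gripper":0,"dx":0.002,"dy":0.0002,"dz":0,"wx":0,"wy":0,"wz":0}]' ;done
python3 -c "
from cell import manip
s=manip.read_state();print(s['eef_pos'],s['wrist_force'],s['moment'])"
```

```text
clock: 10.82
eef_pos: [650.1, -31.6, 231.8]
eef_rot: [-3.142, -0.0, -3.047]
wrist_force: [-2.4, -1.9, -2.2]
finger_gap: 15.3
finger_force: 59.9
clock: 11.23
eef_pos: [652.1, -31.3, 231.8]
eef_rot: [3.142, -0.0, -3.047]
wrist_force: [-4.0, -0.8, -2.2]
finger_gap: 15.4
finger_force: 59.8
[652.13553103 -31.33435785 231.76680189] [-4.01753453 -0.76065938 -2.18971946] [-0.07208045  0.83222538  0.07029981]
```

```bash
for i in 1 2 3; do python3 -m inch '[{"gripper":0,"dx":0.0005,"dy":0,"dz":0,"wx":0,"wy":0,"wz":0},{"gripper":0,"dx":0.001,"dy":0.0001,"dz":0,"wx":0,"wy":0,"wz":0},{"gripper":0,"dx":0.0015,"dy":0.0001,"dz":0,"wx":0,"wy":0,"wz":0},{"gripper":0,"dx":0.002,"dy":0.0002,"dz":0,"wx":0,"wy":0,"wz":0},{"gripper":0,"dx":0.002,"dy":0.0002,"dz":0,"wx":0,"wy":0,"wz":0}]' ;python3 -c "
from cell import manip
s=manip.read_state();print(s['moment'])"; done
```

```text
clock: 11.65
eef_pos: [654.2, -31.3, 231.8]
eef_rot: [-3.141, 0.0, -3.047]
wrist_force: [-3.1, -1.3, -2.3]
finger_gap: 15.6
finger_force: 59.8
[-0.33571542  0.83888146  0.03109351]
clock: 12.07
eef_pos: [656.2, -31.1, 231.9]
eef_rot: [-3.141, 0.0, -3.047]
wrist_force: [-2.8, -2.5, -3.2]
finger_gap: 15.4
finger_force: 59.8
[-0.46434319  0.70286378  0.03485958]
clock: 12.48
eef_pos: [658.3, -30.9, 231.9]
eef_rot: [-3.141, 0.0, -3.047]
wrist_force: [-1.7, -2.1, -2.8]
finger_gap: 16.1
finger_force: 59.8
[-0.48518064  0.54439704 -0.0406543 ]
```

```bash
for i in 1 2 3; do python3 -m inch '[{"gripper":0,"dx":0.0005,"dy":0,"dz":0,"wx":0,"wy":0,"wz":0},{"gripper":0,"dx":0.001,"dy":0,"dz":0,"wx":0,"wy":0,"wz":0},{"gripper":0,"dx":0.0015,"dy":0.0001,"dz":0,"wx":0,"wy":0,"wz":0},{"gripper":0,"dx":0.002,"dy":0.0001,"dz":0,"wx":0,"wy":0,"wz":0},{"gripper":0,"dx":0.002,"dy":0.0001,"dz":0,"wx":0,"wy":0,"wz":0}]' ;python3 -c "
from cell import manip
s=manip.read_state();print(s['moment'])"; done
```

```text
clock: 12.9
eef_pos: [660.3, -30.7, 231.9]
eef_rot: [-3.141, 0.0, -3.047]
wrist_force: [-1.6, -3.0, -2.3]
finger_gap: 15.4
finger_force: 59.9
[-0.59474191  0.48579578  0.02202912]
clock: 13.32
eef_pos: [662.3, -30.6, 231.9]
eef_rot: [-3.141, 0.0, -3.047]
wrist_force: [-1.1, -2.9, -2.6]
finger_gap: 15.9
finger_force: 59.9
[-0.61194951  0.23827799 -0.02059088]
clock: 13.73
eef_pos: [664.3, -30.5, 231.9]
eef_rot: [-3.141, 0.0, -3.047]
wrist_force: [0.5, -2.7, -2.5]
finger_gap: 15.1
finger_force: 59.9
[-0.66339581  0.01471119 -0.03133822]
```

```bash
for i in 1 2 3; do python3 -m inch '[{"gripper":0,"dx":0.0005,"dy":0,"dz":0,"wx":0,"wy":0,"wz":0},{"gripper":0,"dx":0.001,"dy":0,"dz":0,"wx":0,"wy":0,"wz":0},{"gripper":0,"dx":0.0015,"dy":0.0001,"dz":0,"wx":0,"wy":0,"wz":0},{"gripper":0,"dx":0.002,"dy":0.0001,"dz":0,"wx":0,"wy":0,"wz":0},{"gripper":0,"dx":0.002,"dy":0.0001,"dz":0,"wx":0,"wy":0,"wz":0}]' ;python3 -c "
from cell import manip
s=manip.read_state();print(s['moment'])"; done
```

```text
clock: 14.15
eef_pos: [666.3, -30.4, 231.9]
eef_rot: [-3.141, 0.0, -3.047]
wrist_force: [0.9, -4.0, -2.6]
finger_gap: 15.7
finger_force: 59.9
[-0.78578221 -0.25335457  0.00103006]
clock: 14.57
eef_pos: [668.2, -29.9, 231.8]
eef_rot: [3.141, -0.0, -3.047]
wrist_force: [0.2, -0.6, -2.6]
finger_gap: 15.3
finger_force: 59.9
[0.03089702 0.00963742 0.01874153]
clock: 14.98
eef_pos: [670.2, -30.2, 231.8]
eef_rot: [3.142, -0.0, -3.047]
wrist_force: [0.7, -0.7, -1.2]
finger_gap: 15.9
finger_force: 59.9
[-4.31713811e-05 -3.09068270e-02 -2.47397460e-03]
```

The keeper has snapped shut: the force dropped to zero between x=666 and 668. I'll feel for the root in half-millimetre steps.

```bash
for i in 1 2 3; do python3 -m inch '[{"gripper":0,"dx":0.0003,"dy":0,"dz":0,"wx":0,"wy":0,"wz":0},{"gripper":0,"dx":0.0005,"dy":0,"dz":0,"wx":0,"wy":0,"wz":0},{"gripper":0,"dx":0.0008,"dy":0,"dz":0,"wx":0,"wy":0,"wz":0},{"gripper":0,"dx":0.0008,"dy":0,"dz":0,"wx":0,"wy":0,"wz":0},{"gripper":0,"dx":0.0008,"dy":0,"dz":0,"wx":0,"wy":0,"wz":0}]' | grep -E "pos|wrist";python3 -c "
from cell import manip
s=manip.read_state();print(s['moment'])"; done
```

```text
eef_pos: [670.9, -30.2, 231.8]
wrist_force: [0.7, 0.1, -2.9]
[-0.03504081  0.00238537  0.01533726]
eef_pos: [671.7, -30.2, 231.8]
wrist_force: [-0.5, 0.6, -1.7]
[ 0.00139563 -0.05837228  0.01463157]
eef_pos: [672.5, -30.2, 231.8]
wrist_force: [0.1, -0.1, -3.0]
[ 0.01903498 -0.00596752 -0.03470129]
```

```bash
for i in 1 2; do python3 -m inch '[{"gripper":0,"dx":0.0003,"dy":0,"dz":0,"wx":0,"wy":0,"wz":0},{"gripper":0,"dx":0.0005,"dy":0,"dz":0,"wx":0,"wy":0,"wz":0},{"gripper":0,"dx":0.0008,"dy":0,"dz":0,"wx":0,"wy":0,"wz":0},{"gripper":0,"dx":0.0008,"dy":0,"dz":0,"wx":0,"wy":0,"wz":0},{"gripper":0,"dx":0.0008,"dy":0,"dz":0,"wx":0,"wy":0,"wz":0}]' | grep -E "pos|wrist";python3 -c "
from cell import manip
s=manip.read_state();print(s['moment'])"; done
```

```text
eef_pos: [673.3, -30.2, 231.8]
wrist_force: [0.5, 0.1, -3.2]
[-0.01457991  0.00790503  0.02772454]
eef_pos: [674.1, -30.2, 231.9]
wrist_force: [-0.2, 0.1, -2.2]
[ 0.00876041 -0.00377365 -0.0023659 ]
```

```bash
for i in 1 2; do python3 -m inch '[{"gripper":0,"dx":0.0003,"dy":0,"dz":0,"wx":0,"wy":0,"wz":0},{"gripper":0,"dx":0.0005,"dy":0,"dz":0,"wx":0,"wy":0,"wz":0},{"gripper":0,"dx":0.0008,"dy":0,"dz":0,"wx":0,"wy":0,"wz":0},{"gripper":0,"dx":0.0008,"dy":0,"dz":0,"wx":0,"wy":0,"wz":0},{"gripper":0,"dx":0.0008,"dy":0,"dz":0,"wx":0,"wy":0,"wz":0}]' | grep -E "pos|wrist";python3 -c "
from cell import manip
s=manip.read_state();print(s['moment'])"; done
```

```text
eef_pos: [674.9, -30.2, 231.8]
wrist_force: [-2.1, -0.4, -1.5]
[ 0.06236276  0.2377006  -0.03192081]
eef_pos: [675.4, -30.2, 231.8]
wrist_force: [-5.1, 0.1, -1.2]
[ 0.07716917  1.26529404 -0.00607275]
```

Root found at x≈674.6. I'll back off 2.5 mm to gap x≈0, then lower.

```bash
python3 -m inch '[{"gripper":0,"dx":-0.001,"dy":0,"dz":0,"wx":0,"wy":0,"wz":0},{"gripper":0,"dx":-0.002,"dy":0,"dz":0,"wx":0,"wy":0,"wz":0},{"gripper":0,"dx":-0.0025,"dy":0,"dz":-0.001,"wx":0,"wy":0,"wz":0},{"gripper":0,"dx":-0.0025,"dy":0,"dz":-0.002,"wx":0,"wy":0,"wz":0},{"gripper":0,"dx":-0.0025,"dy":0,"dz":-0.002,"wx":0,"wy":0,"wz":0}]' | grep -E "pos|wrist"
for i in 1 2; do python3 -m inch '[{"gripper":0,"dx":0,"dy":0,"dz":-0.0005,"wx":0,"wy":0,"wz":0},{"gripper":0,"dx":0,"dy":0,"dz":-0.001,"wx":0,"wy":0,"wz":0},{"gripper":0,"dx":0,"dy":0,"dz":-0.0015,"wx":0,"wy":0,"wz":0},{"gripper":0,"dx":0,"dy":0,"dz":-0.002,"wx":0,"wy":0,"wz":0},{"gripper":0,"dx":0,"dy":0,"dz":-0.002,"wx":0,"wy":0,"wz":0}]' | grep -E "pos|wrist"; done
```

```text
eef_pos: [673.2, -30.2, 229.6]
wrist_force: [0.4, -0.3, -2.6]
eef_pos: [673.2, -30.2, 227.7]
wrist_force: [0.3, -0.1, -2.5]
eef_pos: [673.2, -30.2, 225.7]
wrist_force: [0.7, -0.8, -1.6]
```

```bash
for i in 1 2 3; do python3 -m inch '[{"gripper":0,"dx":0,"dy":0,"dz":-0.0004,"wx":0,"wy":0,"wz":0},{"gripper":0,"dx":0,"dy":0,"dz":-0.0008,"wx":0,"wy":0,"wz":0},{"gripper":0,"dx":0,"dy":0,"dz":-0.001,"wx":0,"wy":0,"wz":0},{"gripper":0,"dx":0,"dy":0,"dz":-0.001,"wx":0,"wy":0,"wz":0},{"gripper":0,"dx":0,"dy":0,"dz":-0.001,"wx":0,"wy":0,"wz":0}]' | grep -E "pos|wrist"; done
```

```text
eef_pos: [673.2, -30.2, 224.8]
wrist_force: [-0.0, 0.2, -2.0]
eef_pos: [673.2, -30.2, 223.8]
wrist_force: [-0.2, 0.4, -2.1]
eef_pos: [673.2, -30.2, 222.8]
wrist_force: [-0.3, -0.4, -2.4]
```

```bash
for i in 1 2; do python3 -m inch '[{"gripper":0,"dx":0,"dy":0,"dz":-0.0003,"wx":0,"wy":0,"wz":0},{"gripper":0,"dx":0,"dy":0,"dz":-0.0006,"wx":0,"wy":0,"wz":0},{"gripper":0,"dx":0,"dy":0,"dz":-0.0006,"wx":0,"wy":0,"wz":0},{"gripper":0,"dx":0,"dy":0,"dz":-0.0006,"wx":0,"wy":0,"wz":0},{"gripper":0,"dx":0,"dy":0,"dz":-0.0006,"wx":0,"wy":0,"wz":0}]' | grep -E "pos|wrist"; done
```

```text
eef_pos: [673.2, -30.2, 222.3]
wrist_force: [-0.5, 0.1, -2.3]
eef_pos: [673.2, -30.2, 221.6]
wrist_force: [0.3, 0.5, -2.0]
```

```bash
for i in 1 2; do python3 -m inch '[{"gripper":0,"dx":0,"dy":0,"dz":-0.0002,"wx":0,"wy":0,"wz":0},{"gripper":0,"dx":0,"dy":0,"dz":-0.0004,"wx":0,"wy":0,"wz":0},{"gripper":0,"dx":0,"dy":0,"dz":-0.0004,"wx":0,"wy":0,"wz":0},{"gripper":0,"dx":0,"dy":0,"dz":-0.0004,"wx":0,"wy":0,"wz":0},{"gripper":0,"dx":0,"dy":0,"dz":-0.0004,"wx":0,"wy":0,"wz":0}]' | grep -E "pos|wrist"; done
```

```text
eef_pos: [673.3, -30.2, 221.5]
wrist_force: [-1.4, 0.8, 0.5]
eef_pos: [673.3, -30.2, 221.5]
wrist_force: [-1.8, -0.1, 5.9]
```

Collar is down (≈8 N). I'll ease the preload, then open just a little (small tee ~55 mm away) and rise.

```bash
python3 -m inch '[{"gripper":0,"dx":0,"dy":0,"dz":0.0003,"wx":0,"wy":0,"wz":0},{"gripper":0,"dx":0,"dy":0,"dz":0.0003,"wx":0,"wy":0,"wz":0},{"gripper":0.3,"dx":0,"dy":0,"dz":0.0003,"wx":0,"wy":0,"wz":0},{"gripper":0.3,"dx":0,"dy":0,"dz":0.0003,"wx":0,"wy":0,"wz":0},{"gripper":0.3,"dx":0,"dy":0,"dz":0.0003,"wx":0,"wy":0,"wz":0}]' 
python3 -m inch '[{"gripper":0.3,"dx":0,"dy":0,"dz":0,"wx":0,"wy":0,"wz":0},{"gripper":0.3,"dx":0,"dy":0,"dz":0,"wx":0,"wy":0,"wz":0},{"gripper":0.3,"dx":0,"dy":0,"dz":0,"wx":0,"wy":0,"wz":0},{"gripper":0.3,"dx":0,"dy":0,"dz":0.003,"wx":0,"wy":0,"wz":0},{"gripper":0.3,"dx":0,"dy":0,"dz":0.006,"wx":0,"wy":0,"wz":0}]'
```

```text
clock: 22.48
eef_pos: [673.2, -30.2, 220.7]
eef_rot: [3.141, -0.001, -3.047]
wrist_force: [-0.2, 0.8, -0.9]
finger_gap: 27.6
finger_force: 0.0
clock: 22.9
eef_pos: [673.2, -30.2, 227.3]
eef_rot: [3.142, -0.0, -3.047]
wrist_force: [0.1, 0.3, -0.1]
finger_gap: 28.2
finger_force: 0.0
```

Now straight up 80 mm, then back 100 mm for a clear look.

```bash
python3 -m inch '[{"gripper":0.3,"dx":0,"dy":0,"dz":0.01,"wx":0,"wy":0,"wz":0},{"gripper":0.3,"dx":0,"dy":0,"dz":0.025,"wx":0,"wy":0,"wz":0},{"gripper":0.3,"dx":0,"dy":0,"dz":0.045,"wx":0,"wy":0,"wz":0},{"gripper":0.3,"dx":0,"dy":0,"dz":0.065,"wx":0,"wy":0,"wz":0},{"gripper":0.3,"dx":0,"dy":0,"dz":0.075,"wx":0,"wy":0,"wz":0}]' 
for i in 1 2; do python3 -m inch '[{"gripper":0.3,"dx":-0.02,"dy":0,"dz":0,"wx":0,"wy":0,"wz":0},{"gripper":0.3,"dx":-0.05,"dy":0,"dz":0.005,"wx":0,"wy":0,"wz":0},{"gripper":0.3,"dx":-0.08,"dy":0,"dz":0.01,"wx":0,"wy":0,"wz":0},{"gripper":0.3,"dx":-0.105,"dy":0,"dz":0.015,"wx":0,"wy":0,"wz":0},{"gripper":0.3,"dx":-0.115,"dy":0,"dz":0.015,"wx":0,"wy":0,"wz":0}]'|grep -E "pos|wrist"; done
python3 - <<'E'
from h import *
a=cv2.resize(manip.camera("top")[85:175,190:330],None,fx=4,fy=4,interpolation=2)[:,:400]
b=cv2.resize(manip.camera("scene")[90:190,140:240],None,fx=4,fy=4,interpolation=2)
cv2.imwrite("pics/f.png",np.hstack([np.vstack([a,np.zeros((40,400,3),np.uint8)]),b]))
E
```

```text
clock: 23.32
eef_pos: [673.5, -30.2, 305.9]
eef_rot: [-3.141, 0.004, -3.047]
wrist_force: [-0.3, 0.1, 0.3]
finger_gap: 28.3
finger_force: 0.0
eef_pos: [556.2, -30.2, 319.2]
wrist_force: [0.9, 1.1, 1.4]
eef_pos: [441.4, -30.1, 333.8]
wrist_force: [1.1, 0.3, 0.5]
```

View pics/f.png

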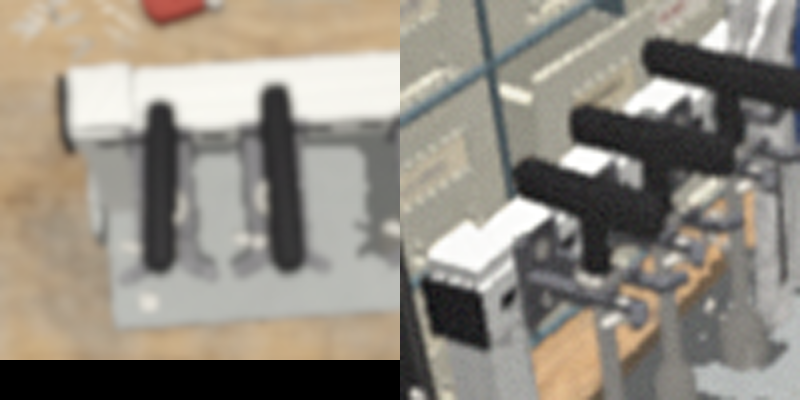

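The picture shows the wrench hanging in its hook, handle from (275,85) to (289,270), parallel to its neighbours. The small tee is unmoved at (160,102)–(158,270), and the arm is clear. I'll hand it in.

```bash
python3 -c "
from cell import manip
print(manip.sign_off())"
```

```text
the job is handed in; nothing more can be done
None
```

The T-handle wrench is hanging in its hook and the job is handed in at about 24 s; the keeper felt shut (force dropped to zero), the collar is down on the prongs, and the readings between moves stayed under about 9 N, though no pass/fail result was returned.

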